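Find the full carton of plate bolts

ROBOT

A 6-joint arm with a two-finger parallel gripper is mounted at the origin on the work surface. World frame = base frame: x ahead of the robot, y to its left, z up, the work surface at z = 0. Lengths are in m, angles in rad, forces in N, time in s.
With the tool pointing down it reaches from about 0.3 to 0.95 m from the base axis. Payload 3.1 kg.
Tool frame: the origin (TCP) lies on the centre line of the jaws, within the pads' length; the fingertips stand 11 mm ahead of it and the grasp point (between the pads) lies 8 mm behind it (ctrl.nose_length is the distance from the TCP to the fingertips, in m); y points along the fingers, z is the direction in which the jaws open and shut, and the axes are right-handed (so a half turn about y gives the same grasp; the last joint's range is limited). The gripper opens to 85 mm and grips with 20 to 120 N. Pads are 22 mm wide; open, the fingers measure 114 mm over their backs; the gripper's body (76 mm by 85 mm) begins 54 mm behind the grasp point. The pads swing forward as they close: fully open they stand 13 mm farther back than shut.
Start: joints at [-1.349, 0.308, 1.634, -0, 1.2, -0.07], TCP at [0.18, -0.599, 0.242] pointing down, gripper open.
Joint ranges: [-3.06, 3.06], [-0.79, 1.96], [0.05, 2.63], [-1.19, 4.34], [0.05, 2.64], [-2.94, 2.94]. Speed limits (rad/s): [2.79, 2.79, 3.14, 3.14, 3.14, 3.14].

INTERFACE

Orientations are given as a unit quaternion [x, y, z, w].
In Python, from station import ctrl, read_camera, camera_model gives the robot as it stands.
- The arm moves only by the tool play_rows, never from a script. Its argument "motion" is a list of rows, each a list of 3 entries, a list of its own where there are three numbers: the turn, a rotation vector about the tool's x, y, z in rad, then the shift along the tool's x, y, z in m, then the finger opening in m, from 0 to 0.0854. In form: [[[wx, wy, wz], [tx, ty, tz], claw], ...]. A call has 1 to 20 rows; each row is the pose to reach, as a shift and turn from the pose commanded when the call began, along the tool's axes at that moment; what a row does not reach only later rows make up. A row lasts 1/12 s, in which the tool goes at most 41.7 mm and 7.16 degrees, less where a joint would pass 70% of its speed; a pose out of reach is approached as far as the arm can. A call with a gripper value outside its range is refused whole. The fingers move at their own pace and stop on an object; "squeeze" is the grip in N (left out, the last holds). Time passes only in rows, so rows that repeat a pose let the fingers close. It gives the time, the measured TCP pose, the force and the opening at its end, in the units of the state.
- ctrl.sense(): the state, without advancing time (a new reading comes with each control period).
- read_camera(name): name is "scene" or "top" or "wrist"; returns the picture (400x640x3 uint8, red, green, blue); there is no depth.
- camera_model(name): a dict with "fov_y" (degrees; the focal length in pixels is half the picture's height over the tangent of half this angle, whatever the lens; pixels are square), "cx", "cy" (the principal point, pixels), "dist_coeffs" ([k1, k2, p1, p2, k3] as OpenCV has them; the pictures are not rectified), "cam_to_world" (4x4, takes a point from camera to world coordinates). Camera axes: x right, y up, looking along -z (the intrinsics and any distortion apply to the point x, -y, -z); pixel columns grow to the right and rows downward; lengths in m; the calibration is good to about 2 mm. A picture is of the moment at which its call begins: read the wrist's pose just before it. camera_model takes no time and is no camera call; for the wrist camera it gives the pose at the moment of the call.
- ctrl.hand_in(): hands the job in, once; it reports no verdict.
The state is a dict: "t": time; "joint_positions": joint angles; "dq": joint speeds; "joint_efforts": joint torques, N m; "ee_pos": TCP position; "tool_rot": TCP orientation; "contact_force": force on the tool from outside, world axes, zero at the start; "wrist_torque": the same for the moment, N m; "gripper_width": finger opening in m.
Only numpy, scipy, OpenCV 4.12 (cv2) and the standard library are available. Lean on these libraries where they do the work, as an engineer would, in place of code of your own. Each camera call takes 0.05 s, during which the arm holds its last target.

TASK

Three identical closed cartons of number-plate bolts stand in a row on the counter: one is still full, the other two are nearly empty. Working from the robot's left to its right, lift each carton in turn about 5 cm straight up to feel its weight and set each one back upright where it stood before lifting the next (the last may go straight to the tray if it is the full one). Then set the full carton down upright inside the low hand-out tray, flat on its floor, let go, and leave the two light ones where they stood; drop nothing and leave the other things on the counter alone.

Things in the scene. Friction and masses are not known exactly. Their poses are not given: they have to be found in the camera images.
- carton_left_centre (a point): centre (35 mm above the underside) of the left one, by y (left is largest y), of three identical closed cardboard cartons with paper tape along the top: 120 mm along own x, 58 mm along own y, 70 mm tall, z up, standing loose on the counter, long side roughly away from the robot. Firm walls: can be gripped across the 58 mm with 45 N
- carton_left: the left carton itself, same axes, origin at the centre of its underside. In every start one of the three, any of them, is full (0.48 to 0.75 kg) and the other two nearly empty (0.15 to 0.24 kg); the load stays near the middle of the carton
- carton_middle_centre (a point): centre (35 mm above the underside) of the middle one, by y (left is largest y), of three identical closed cardboard cartons with paper tape along the top: 120 mm along own x, 58 mm along own y, 70 mm tall, z up, standing loose on the counter, long side roughly away from the robot. Firm walls: can be gripped across the 58 mm with 45 N
- carton_middle: the middle carton itself, same axes, origin at the centre of its underside. In every start one of the three, any of them, is full (0.48 to 0.75 kg) and the other two nearly empty (0.15 to 0.24 kg); the load stays near the middle of the carton
- carton_right_centre (a point): centre (35 mm above the underside) of the right one, by y (left is largest y), of three identical closed cardboard cartons with paper tape along the top: 120 mm along own x, 58 mm along own y, 70 mm tall, z up, standing loose on the counter, long side roughly away from the robot. Firm walls: can be gripped across the 58 mm with 45 N
- carton_right: the right carton itself, same axes, origin at the centre of its underside. In every start one of the three, any of them, is full (0.48 to 0.75 kg) and the other two nearly empty (0.15 to 0.24 kg); the load stays near the middle of the carton
- tray_floor (a point): centre of the upper face of the floor of the low open plastic hand-out tray, fixed to the counter at the robot's right; its floor is 4 mm above the counter. Inside it is 150 mm along its own x and 100 mm along its own y; the walls are 5 mm thick and their tops are 22 mm above the counter. z up.
- tray: the same tray; origin at the centre of its underside, same axes as tray_floor
- stamp: bystander: wooden-handled hand stamp, 60 x 40 mm, 72 mm tall, standing beyond the cartons; origin at the centre of its underside
- tape_roll: bystander: roll of clear tape lying flat, 90 mm across, 45 mm tall, beyond the cartons; origin at the centre of its underside
- stapler: bystander: black and steel stapler, 130 x 36 mm, 55 mm tall, lying to the left of the cartons; origin at the centre of its underside
- pen_pot: bystander: empty grey plastic pot, 72 mm across, 95 mm tall, beyond the cartons; origin at the centre of its underside
There are look-alikes about, which are no part of the job. What is shaped like the carton_right but green, pink or red is not meant.

How it is judged:
On the way, in this order (a step that is already met when the one before it is completed fails the run):
1. the left carton is lifted at least 25 mm clear of the counter (height (world z) of carton_left_centre above 0.06 m), for 0.2 s.
2. the left carton stands on the counter again within 40 mm of where it stood (distance of carton_left_centre from where it was at the start of the episode below 0.04 m and height (world z) of carton_left_centre below 0.042 m and angle between carton_left_centre's own z axis and vertical below 0.1 rad and linear speed of carton_left below 0.03 m/s), for 0.1 s.
3. the middle carton is lifted at least 25 mm clear of the counter (height (world z) of carton_middle_centre above 0.06 m), for 0.2 s.
4. the middle carton stands on the counter again within 40 mm of where it stood (distance of carton_middle_centre from where it was at the start of the episode below 0.04 m and height (world z) of carton_middle_centre below 0.042 m and angle between carton_middle_centre's own z axis and vertical below 0.1 rad and linear speed of carton_middle below 0.03 m/s), for 0.1 s.
5. the right carton is lifted at least 25 mm clear of the counter (height (world z) of carton_right_centre above 0.06 m), for 0.2 s.
At the end, for the whole second after the job is handed in: The full carton stands upright (within 0.1 rad) and at rest flat on the floor of the tray (its centre within 35 mm of the tray's centre along each tray axis and its full weight on the tray); the two light cartons stand upright on the counter within 40 mm of where they began (((x of carton_left_centre in the frame of tray_floor between -0.035 and 0.035 m and y of carton_left_centre in the frame of tray_floor between -0.035 and 0.035 m and z of carton_left_centre in the frame of tray_floor below 0.041 m and angle between each of carton_left_centre, carton_middle_centre, carton_right_centre's own z axis and vertical below 0.1 rad and contact force between carton_left and tray above 3.4 N and linear speed of each of carton_left, carton_middle, carton_right below 0.02 m/s and distance of each of carton_middle_centre, carton_right_centre from where it was at the start of the episode below 0.04 m and height (world z) of each of carton_middle_centre, carton_right_centre below 0.042 m) or (x of carton_middle_centre in the frame of tray_floor between -0.035 and 0.035 m and y of carton_middle_centre in the frame of tray_floor between -0.035 and 0.035 m and z of carton_middle_centre in the frame of tray_floor below 0.041 m and angle between each of carton_middle_centre, carton_left_centre, carton_right_centre's own z axis and vertical below 0.1 rad and contact force between carton_middle and tray above 3.4 N and linear speed of each of carton_middle, carton_left, carton_right below 0.02 m/s and distance of each of carton_left_centre, carton_right_centre from where it was at the start of the episode below 0.04 m and height (world z) of each of carton_left_centre, carton_right_centre below 0.042 m) or (x of carton_right_centre in the frame of tray_floor between -0.035 and 0.035 m and y of carton_right_centre in the frame of tray_floor between -0.035 and 0.035 m and z of carton_right_centre in the frame of tray_floor below 0.041 m and angle between each of carton_right_centre, carton_left_centre, carton_middle_centre's own z axis and vertical below 0.1 rad and contact force between carton_right and tray above 3.4 N and linear speed of each of carton_right, carton_left, carton_middle below 0.02 m/s and distance of each of carton_left_centre, carton_middle_centre from where it was at the start of the episode below 0.04 m and height (world z) of each of carton_left_centre, carton_middle_centre below 0.042 m))); the robot touches nothing.
It fails at once if a carton is dropped or thrown (faster than 0.6 m/s while out of the fingers) ((linear speed of carton_left above 0.6 m/s and contact force between the fingers and carton_left below 0.1 N) or (linear speed of carton_middle above 0.6 m/s and contact force between the fingers and carton_middle below 0.1 N) or (linear speed of carton_right above 0.6 m/s and contact force between the fingers and carton_right below 0.1 N)).
It fails at once if a carton is tipped over (more than 45 degrees) (angle between any of carton_left_centre, carton_middle_centre, carton_right_centre's own z axis and vertical above 0.785 rad).
It fails at once if a bystander is pushed away by more than 30 mm (distance of any of stamp, tape_roll, stapler, pen_pot from where it was at the start of the episode above 0.03 m).
It also fails if it takes over 72 s, if anything falls off the work surface, if the arm or the gripper's body presses on something with over 40 N, if the wrist force passes 120 N, or if a joint passes its speed limit or range.

## Working session

There is one attempt and no reset: what is moved stays moved. The work goes in short steps, Python scripts to look and compute and a tool call to move; the robot and the scene stay as the last step left them, time stands still between calls to the robot, and variables do not carry over. Pictures are saved under pics/ and viewed, and the job is handed in when it is done.

Besides the shell and the picture viewer there is one more tool, called after "Call:" by a JSON object that holds its "op" and its "data". play_rows: Moves the arm, as the interface text tells. Its arguments: {"type":"object","properties":{"motion":{"type":"array","items":{"type":"array"}},"squeeze":{"type":"number"}},"required":["motion"]}

```bash
mkdir -p pics; ls
python3 - <<'E'
from station import ctrl, read_camera, camera_model
import cv2, json
for n in ("scene","top"):
    cv2.imwrite(f"pics/{n}0.png", read_camera(n)[:,:,::-1])
    m=camera_model(n); print(n,m)
print(ctrl.sense(), ctrl.nose_length)
E
```

```text
pics
scene {'fov_y': 45.02547327475626, 'cx': 320.3982562837096, 'cy': 202.9667066478481, 'dist_coeffs': array([-0.07174186,  0.        ,  0.        ,  0.        ,  0.        ]), 'cam_to_world': array([[ 0.57088044, -0.57996896,  0.58114674,  1.2054488 ],
       [ 0.82102865,  0.4056208 , -0.40172594, -0.41360154],
       [-0.00273663,  0.7064756 ,  0.7077321 ,  0.91370341],
       [ 0.        ,  0.        ,  0.        ,  1.        ]])}
top {'fov_y': 57.97200704221047, 'cx': 317.85054529803847, 'cy': 201.27709131876438, 'dist_coeffs': array([-0.0122814,  0.       ,  0.       ,  0.       ,  0.       ]), 'cam_to_world': array([[-0.02198705,  0.98987537, -0.14022596,  0.3371699 ],
       [-0.99945808, -0.01832633,  0.02734402,  0.07097945],
       [ 0.02449735,  0.14075119,  0.98974188,  1.09100871],
       [ 0.        ,  0.        ,  0.        ,  1.        ]])}
{'t': 0.1, 'joint_positions': array([-1.34866241e+00,  3.08896924e-01,  1.63507178e+00,  1.17242338e-05,
        1.19971335e+00, -6.97140711e-02]), 'dq': array([-2.93142098e-04, -7.25264836e-04, -5.20285851e-03, -2.38462989e-05,
        8.03545674e-04, -1.99447249e-04]), 'joint_efforts': array([-6.31010898e-04, -4.16406977e+01, -2.77644539e+01, -1.48032050e-04,
        4.04142018e-03,  7.96635675e-06]), 'ee_pos': array([ 0.17963386, -0.59786604,  0.24116902]), 'tool_rot': array([-0.10286889,  0.70032833, -0.6988546 ,  0.1027641 ]), 'contact_force': array([ 0.06554354, -0.54760274, -0.20384708]), 'wrist_torque': array([0.00224733, 0.01383208, 0.0633263 ]), 'gripper_width': 0.08536605709840363} 0.011
```

View pics/scene0.png

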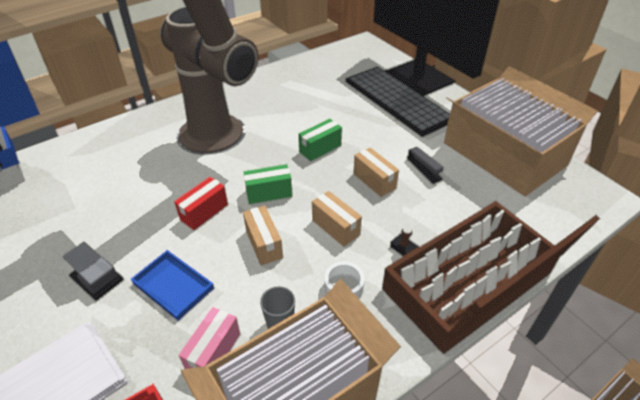

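View pics/top0.png

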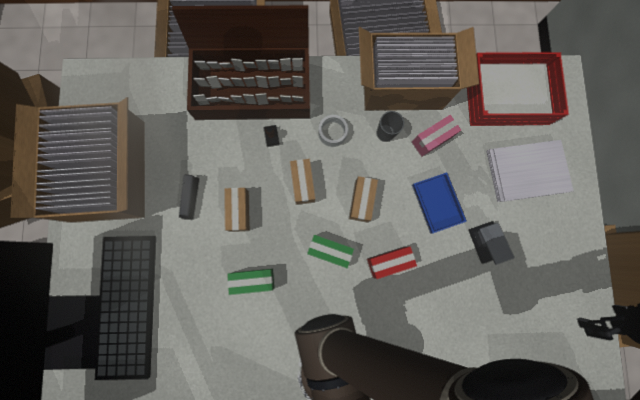

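The top view shows three brown cartons with tape at about (236,208), (303,181) and (366,198). The blue tray is at (439,202). The green (330,250) and (250,281), red (392,262) and pink (437,134) boxes are look-alikes; only the brown ones match the description. I'll check this in an enlarged crop.

Run:
```python
import cv2
im=cv2.imread("pics/top0.png")
cv2.imwrite("pics/crop1.png",cv2.resize(im[115:295,215:475],None,fx=3,fy=3,interpolation=cv2.INTER_CUBIC))
h=cv2.cvtColor(im,cv2.COLOR_BGR2HSV)
for r in (200,208): print([tuple(int(v) for v in h[r,c]) for c in range(222,252,2)])
print(h[202,440],h[150,380])
```

```text
[(40, 11, 139), (18, 44, 133), (16, 110, 134), (16, 110, 135), (16, 105, 134), (24, 16, 159), (30, 8, 163), (36, 8, 164), (16, 60, 140), (16, 111, 129), (16, 109, 129), (16, 106, 120), (16, 70, 55), (15, 51, 60), (40, 9, 89)]
[(40, 11, 139), (18, 42, 134), (16, 110, 132), (16, 108, 134), (16, 107, 133), (19, 23, 157), (30, 9, 162), (40, 9, 163), (17, 56, 137), (16, 110, 132), (16, 110, 128), (16, 111, 131), (15, 67, 61), (18, 57, 54), (38, 12, 88)]
[112 173 131] [ 40  10 153]
```

View pics/crop1.png

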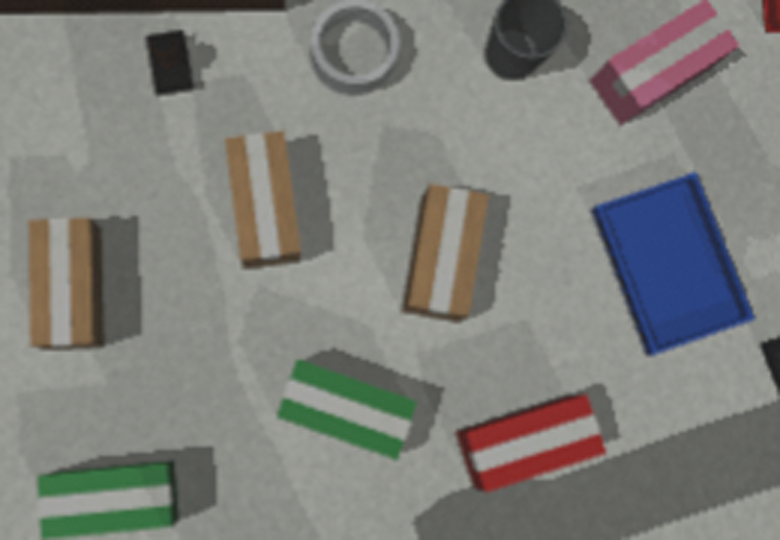

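```bash
cat > h.py <<'E'
import numpy as np, cv2
from station import ctrl, read_camera, camera_model
def K(m):
    f=200/np.tan(np.radians(m["fov_y"])/2); return np.array([[f,0,m["cx"]],[0,f,m["cy"]],[0,0,1]])
def cast(m,px,z):
    p=cv2.undistortPoints(np.array(px,float).reshape(-1,1,2),K(m),m["dist_coeffs"])[:,0]
    T=m["cam_to_world"]; d=np.c_[p[:,0],-p[:,1],-np.ones(len(p))]@T[:3,:3].T; o=T[:3,3]
    return o+d*((z-o[2])/d[:,2])[:,None]
def rects(im,m,kind,z,amin):
    h=cv2.cvtColor(im,cv2.COLOR_RGB2HSV)
    if kind=="carton": k=cv2.inRange(h,(10,65,95),(22,255,255))
    else: k=cv2.inRange(h,(105,90,40),(125,255,255))
    k=cv2.morphologyEx(k,cv2.MORPH_CLOSE,np.ones((9,9)))
    out=[]
    for c in cv2.findContours(k,cv2.RETR_EXTERNAL,cv2.CHAIN_APPROX_NONE)[0]:
        if cv2.contourArea(c)<amin or cv2.contourArea(c)>8000: continue
        px=c[:,0].astype(float)
        w=cast(m,px,z)[:,:2].astype(np.float32)
        (cx,cy),(a,b),th=cv2.minAreaRect(w*1000)
        if a<b: th+=90; a,b=b,a
        th=(th+90)%180-90
        out.append((px.mean(0).round(),cx/1000,cy/1000,a,b,th))
    return out
E
python3 - <<'E'
from h import *
import h
for n in("top","scene"):
    m=camera_model(n); im=cv2.imread(f"pics/{n}0.png")[:,:,::-1]
    for k,z in(("carton",.07),("tray",.022)):
        for r in rects(im,m,k,z,300): print(n,k,r[0],*[round(float(v),3) for v in r[1:]])
m=camera_model("top")
# red carton, terminal
print(cast(m,[(392,262),(330,250)],.05).round(3), cast(m,[(492,242),(390,122),(333,129),(271,135),(188,196)],.04).round(3))
E
```

```text
top carton [235. 209.] 0.465 0.278 120.096 56.552 0.796
top carton [364. 198.] 0.49 -0.09 120.22 58.552 -11.885
top carton [302. 180.] 0.546 0.087 119.913 57.017 6.601
top carton [419.  51.] 0.967 -0.275 361.007 294.738 -89.718
top tray [439. 202.] 0.479 -0.324 158.118 114.971 17.432
scene carton [620. 381.] 1.222 0.252 142.337 39.492 89.505
scene carton [300. 350.] 0.848 -0.216 372.956 246.247 -89.987
scene carton [500. 286.] 0.936 0.242 169.822 21.68 -89.566
scene carton [467. 280.] 0.881 0.195 114.299 33.039 -87.87
scene carton [422. 285.] 0.853 0.142 192.563 148.89 -0.484
scene carton [621. 267.] 1.025 0.525 303.486 123.211 -60.058
scene carton [263. 234.] 0.517 -0.102 173.003 65.778 -12.35
scene carton [336. 217.] 0.572 0.068 158.167 96.306 6.3
scene carton [375. 171.] 0.495 0.254 165.953 105.8 1.391
scene carton [627. 131.] 0.749 1.042 704.447 99.423 -61.075
scene carton [321.  26.] -0.312 0.623 715.166 522.376 55.861
scene tray [172. 284.] 0.489 -0.328 169.562 112.863 17.659
scene tray [ 10. 108.] -0.628 -0.468 923.769 123.2 -8.16
[[ 0.305 -0.166  0.05 ]
 [ 0.343  0.011  0.05 ]] [[ 0.356 -0.467  0.04 ]
 [ 0.727 -0.184  0.04 ]
 [ 0.707 -0.009  0.04 ]
 [ 0.69   0.179  0.04 ]
 [ 0.509  0.422  0.04 ]]
```

```bash
cat >> h.py <<'E'
from scipy.spatial.transform import Rotation as R
def plan(x,y,z,yaw):
    s=ctrl.sense(); r=R.from_quat(s["tool_rot"]); p=s["ee_pos"]
    best=None
    for g in (1,-1):
        zt=g*np.array([-np.sin(np.radians(yaw)),np.cos(np.radians(yaw)),0]); yt=np.array([0,0,-1.])
        Rt=R.from_matrix(np.c_[np.cross(yt,zt),yt,zt]); w=(r.inv()*Rt).as_rotvec()
        if best is None or np.linalg.norm(w)<np.linalg.norm(best): best=w
    t=r.inv().apply(np.array([x,y,z])-p)
    print("t",s["t"],"ee",p.round(4),"q6",s["joint_positions"].round(2),"F",s["contact_force"].round(2),"w",round(s["gripper_width"],4))
    print("axes x,y,z in world:\n",r.as_matrix().T.round(3))
    print("turn",best.round(4),"shift",t.round(4), "rows", np.linalg.norm(t)/.0417, np.degrees(np.linalg.norm(best))/7.16)
E
python3 -c "
from h import *
plan(.465,.278,.20,.8)"
```

```text
t 0.1 ee [ 0.1796 -0.5979  0.2412] q6 [-1.35  0.31  1.64  0.    1.2  -0.07] F [ 0.07 -0.55 -0.2 ] w 0.0854
axes x,y,z in world:
 [[-0.958 -0.288 -0.   ]
 [-0.     0.002 -1.   ]
 [ 0.288 -0.958 -0.002]]
turn [2.100e-03 2.779e-01 1.000e-04] shift [-0.5253  0.0428 -0.7566] rows 22.11273107979199 2.223723606044885
```

Call:
{"op": "play_rows", "data": {"motion": [[[0.002, 0.278, 0], [-0.525, 0.043, -0.757], 0.085], [[0.002, 0.278, 0], [-0.525, 0.043, -0.757], 0.085], [[0.002, 0.278, 0], [-0.525, 0.043, -0.757], 0.085], [[0.002, 0.278, 0], [-0.525, 0.043, -0.757], 0.085], [[0.002, 0.278, 0], [-0.525, 0.043, -0.757], 0.085], [[0.002, 0.278, 0], [-0.525, 0.043, -0.757], 0.085], [[0.002, 0.278, 0], [-0.525, 0.043, -0.757], 0.085], [[0.002, 0.278, 0], [-0.525, 0.043, -0.757], 0.085], [[0.002, 0.278, 0], [-0.525, 0.043, -0.757], 0.085], [[0.002, 0.278, 0], [-0.525, 0.043, -0.757], 0.085], [[0.002, 0.278, 0], [-0.525, 0.043, -0.757], 0.085], [[0.002, 0.278, 0], [-0.525, 0.043, -0.757], 0.085], [[0.002, 0.278, 0], [-0.525, 0.043, -0.757], 0.085], [[0.002, 0.278, 0], [-0.525, 0.043, -0.757], 0.085], [[0.002, 0.278, 0], [-0.525, 0.043, -0.757], 0.085], [[0.002, 0.278, 0], [-0.525, 0.043, -0.757], 0.085], [[0.002, 0.278, 0], [-0.525, 0.043, -0.757], 0.085], [[0.002, 0.278, 0], [-0.525, 0.043, -0.757], 0.085], [[0.002, 0.278, 0], [-0.525, 0.043, -0.757], 0.085], [[0.002, 0.278, 0], [-0.525, 0.043, -0.757], 0.085]], "squeeze": 40}}

```text
t: 1.77
ee_pos: [0.4371, 0.1952, 0.203]
tool_rot: [0.005, -0.706, 0.708, -0.005]
contact_force: [0.9, -0.9, 0.0]
gripper_width: 0.0849
```

```bash
python3 -c "
from h import *
plan(.465,.278,.20,.8)"
```

```text
t 1.7667 ee [0.4371 0.1952 0.203 ] q6 [ 0.33  0.07  2.   -0.    1.07  1.89] F [ 0.93 -0.92  0.03] w 0.0849
axes x,y,z in world:
 [[-1.    -0.015  0.   ]
 [ 0.    -0.002 -1.   ]
 [ 0.015 -1.     0.002]]
turn [-0.0023  0.0007  0.    ] shift [-0.0291  0.0028 -0.0824] rows 2.096783916541633 0.01948303384940434
```

Call:
{"op": "play_rows", "data": {"motion": [[[0, 0, 0], [-0.029, 0.003, -0.083], 0.085], [[0, 0, 0], [-0.029, 0.003, -0.083], 0.085], [[0, 0, 0], [-0.029, 0.003, -0.083], 0.085], [[0, 0, 0], [-0.029, 0.003, -0.083], 0.085], [[0, 0, 0], [-0.029, 0.003, -0.083], 0.085]]}}

```text
t: 2.18
ee_pos: [0.4643, 0.276, 0.1994]
tool_rot: [0.006, -0.706, 0.708, -0.005]
contact_force: [-0.5, -0.7, 0.1]
gripper_width: 0.0848
```

```bash
python3 -c "
from h import *
plan(.465,.278,.04,.8)
cv2.imwrite('pics/w1.png',read_camera('wrist')[:,:,::-1])"
```

```text
t 2.1833 ee [0.4643 0.276  0.1994] q6 [ 0.46  0.19  1.87 -0.    1.08  2.01] F [-0.48 -0.7   0.1 ] w 0.0848
axes x,y,z in world:
 [[-1.    -0.015  0.002]
 [-0.002 -0.004 -1.   ]
 [ 0.015 -1.     0.004]]
turn [-0.0036  0.001   0.0018] shift [-0.001   0.1594 -0.0026] rows 3.823144396404444 0.03276715788442432
```

View pics/w1.png

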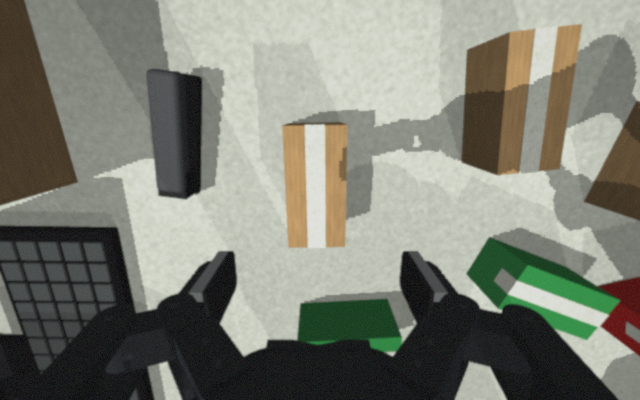

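The wrist view shows the left carton centred between the fingers at (316,185), with the stapler clear at (175,135). I'll descend.

Call:
{"op": "play_rows", "data": {"motion": [[[0, 0, 0], [0, 0.04, -0.001], 0.085], [[0, 0, 0], [0, 0.08, -0.001], 0.085], [[0, 0, 0], [0, 0.11, -0.002], 0.085], [[0, 0, 0], [0, 0.14, -0.002], 0.085], [[0, 0, 0], [0, 0.159, -0.002], 0.085], [[0, 0, 0], [0, 0.159, -0.002], 0.085], [[0, 0, 0], [0, 0.159, -0.002], 0.085], [[0, 0, 0], [0, 0.159, -0.002], 0.04], [[0, 0, 0], [0, 0.159, -0.002], 0.04], [[0, 0, 0], [0, 0.159, -0.002], 0.04], [[0, 0, 0], [0, 0.159, -0.002], 0.04], [[0, 0, 0], [0, 0.159, -0.002], 0.04], [[0, 0, 0], [0, 0.159, -0.002], 0.04], [[0, 0, 0], [0, 0.159, -0.002], 0.04]]}}

```text
t: 3.4
ee_pos: [0.4671, 0.2784, 0.0437]
tool_rot: [0.004, -0.707, 0.707, -0.006]
contact_force: [-0.2, -2.9, 6.2]
gripper_width: 0.0571
```

```bash
python3 -c "
from h import *
plan(.465,.278,.04,.8)"
```

```text
t 3.4 ee [0.4671 0.2784 0.0437] q6 [ 0.46  0.43  1.94 -0.    0.77  2.02] F [-0.23 -2.92  6.23] w 0.0571
axes x,y,z in world:
 [[-1.    -0.014 -0.004]
 [ 0.004 -0.001 -1.   ]
 [ 0.014 -1.     0.001]]
turn [-0.0011  0.0002 -0.0041] shift [0.0021 0.0037 0.0003] rows 0.10329055491280577 0.033964592634503805
```

Call:
{"op": "play_rows", "data": {"motion": [[[0, 0, 0], [0, -0.015, 0], 0.04], [[0, 0, 0], [0, -0.03, 0], 0.04], [[0, 0, 0], [0, -0.043, 0], 0.04], [[0, 0, 0], [0, -0.052, 0], 0.04], [[0, 0, 0], [0, -0.052, 0], 0.04], [[0, 0, 0], [0, -0.052, 0], 0.04], [[0, 0, 0], [0, -0.052, 0], 0.04], [[0, 0, 0], [0, -0.052, 0], 0.04], [[0, 0, 0], [0, -0.052, 0], 0.04], [[0, 0, 0], [0, -0.052, 0], 0.04]]}}

```text
t: 4.23
ee_pos: [0.4646, 0.2779, 0.0924]
tool_rot: [0.005, -0.706, 0.708, -0.004]
contact_force: [-0.1, 0.4, -6.2]
gripper_width: 0.0579
```

```bash
python3 -c "
from h import *
plan(.465,.278,.04,.8); print(ctrl.sense()['wrist_torque'],ctrl.sense()['joint_efforts'])
cv2.imwrite('pics/w2.png',read_camera('wrist')[:,:,::-1]);print(ctrl.sense()['contact_force'])"
```

```text
t 4.2333 ee [0.4646 0.2779 0.0924] q6 [ 0.46  0.35  1.93 -0.    0.87  2.02] F [-0.14  0.41 -6.16] w 0.0579
axes x,y,z in world:
 [[-1.    -0.014  0.001]
 [-0.001 -0.003 -1.   ]
 [ 0.014 -1.     0.003]]
turn [-0.0026 -0.0001  0.0012] shift [-0.0004  0.0524 -0.0002] rows 1.2571912795030025 0.022941215597029264
[0.01464514 0.02017289 0.01333077] [ 8.77964369e-03 -4.07869291e+01 -2.42548031e+01 -1.31192876e-02
  1.01813982e-02  5.37818562e-05]
[-0.34669063 -0.03911997 -6.41075268]
```

View pics/w2.png

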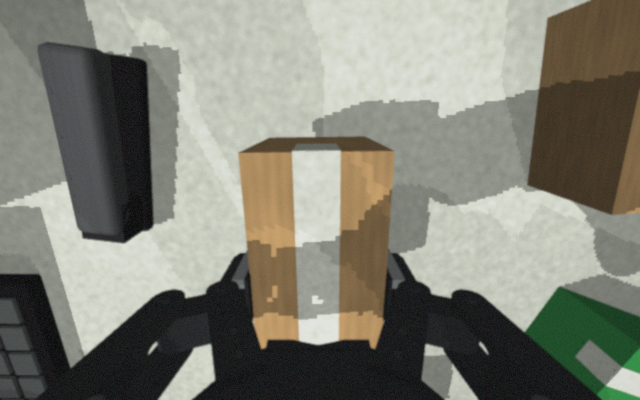

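The carton is held upright, and the force reads about -6.3 N, or roughly 0.64 kg, so the left carton looks like the full one. I'll set it back and still lift the other two, as the task requires.

Call:
{"op": "play_rows", "data": {"motion": [[[0, 0, 0], [0, 0.013, 0], 0.04], [[0, 0, 0], [0, 0.026, 0], 0.04], [[0, 0, 0], [0, 0.038, 0], 0.04], [[0, 0, 0], [0, 0.044, 0], 0.04], [[0, 0, 0], [0, 0.048, 0], 0.04], [[0, 0, 0], [0, 0.05, 0], 0.04], [[0, 0, 0], [0, 0.05, 0], 0.04], [[0, 0, 0], [0, 0.05, 0], 0.04], [[0, 0, 0], [0, 0.05, 0], 0.04]]}}

```text
t: 5.03
ee_pos: [0.4659, 0.2785, 0.0438]
tool_rot: [0.004, -0.707, 0.708, -0.005]
contact_force: [-2.2, -0.3, -3.4]
gripper_width: 0.0578
```

Call:
{"op": "play_rows", "data": {"motion": [[[0, 0, 0], [0, 0, 0], 0.06], [[0, 0, 0], [0, 0, 0], 0.07], [[0, 0, 0], [0, 0, 0], 0.08], [[0, 0, 0], [0, 0, 0], 0.085], [[0, 0, 0], [0, 0, 0], 0.085], [[0, 0, 0], [0, -0.03, 0], 0.085], [[0, 0, 0], [0, -0.07, 0], 0.085], [[0, 0, 0], [0, -0.11, 0], 0.085], [[0, 0, 0], [0, -0.14, 0], 0.085], [[0, 0, 0], [0, -0.16, 0], 0.085], [[0, 0, 0], [0, -0.16, 0], 0.085]]}}

```text
t: 5.95
ee_pos: [0.4689, 0.2803, 0.2096]
tool_rot: [-0.001, 0.708, -0.706, 0.009]
contact_force: [0.9, 0.5, -0.3]
gripper_width: 0.0851
```

```bash
python3 -c "
from h import *
im=read_camera('top')
for r in rects(im,camera_model('top'),'carton',.07,300): print(r)
plan(.546,.087,.2,6.6)"
```

```text
(array([364., 198.]), 0.4904493408203125, -0.09009614562988282, 118.62220001220703, 58.89677810668945, -11.888580322265625)
(array([302., 180.]), 0.5452974853515625, 0.08649932861328125, 120.22212982177734, 57.017478942871094, 6.60090446472168)
(array([420.,  51.]), 0.9668895263671875, -0.27432827758789063, 361.28900146484375, 295.3820495605469, -89.38951772451401)
(array([337.,  28.]), 1.0227373046875, -0.029002216339111327, 187.94161987304688, 26.0767822265625, 5.865966320037842)
(array([161.,  28.]), 1.0253509521484374, 0.508491943359375, 186.83555603027344, 32.80899429321289, 0.4954114556312561)
t 6.0 ee [0.4673 0.2795 0.2068] q6 [ 0.46  0.19  1.86 -0.    1.09  2.02] F [-0.11 -0.22 -0.04] w 0.0848
axes x,y,z in world:
 [[-1.    -0.014 -0.007]
 [ 0.007  0.001 -1.   ]
 [ 0.014 -1.    -0.001]]
turn [ 0.0009 -0.1014 -0.007 ] shift [-0.0759  0.0071  0.1936] rows 4.988992772273205 0.8130862629860158
```

Call:
{"op": "play_rows", "data": {"motion": [[[0, -0.1, -0.003], [-0.016, 0.003, 0.04], 0.085], [[0, -0.1, -0.003], [-0.032, 0.005, 0.08], 0.085], [[0, -0.1, -0.003], [-0.048, 0.006, 0.12], 0.085], [[0, -0.1, -0.003], [-0.063, 0.007, 0.16], 0.085], [[0, -0.1, -0.003], [-0.076, 0.007, 0.193], 0.085], [[0, -0.1, -0.003], [-0.076, 0.007, 0.193], 0.085], [[0, -0.1, -0.003], [-0.076, 0.007, 0.193], 0.085], [[0, -0.1, -0.003], [-0.076, 0.007, 0.193], 0.085]]}}

```text
t: 6.67
ee_pos: [0.5426, 0.0864, 0.195]
tool_rot: [0.042, -0.705, 0.706, -0.038]
contact_force: [-0.2, -0.2, 0.1]
gripper_width: 0.085
```

```bash
python3 -c "
from h import *
cv2.imwrite('pics/w3.png',read_camera('wrist')[:,:,::-1]);
im=read_camera('top')
for r in rects(im,camera_model('top'),'carton',.07,300)[:3]: print(r)
plan(.546,.087,.04,6.6)"
```

```text
(array([235., 209.]), 0.4642335510253906, 0.27806509399414064, 120.05838012695312, 56.57393264770508, 0.7954356074333191)
(array([364., 198.]), 0.4893155517578125, -0.08978303527832031, 121.90518951416016, 59.04218673706055, -11.879646301269531)
(array([420.,  51.]), 0.9661031494140625, -0.274328369140625, 361.2763977050781, 296.9262390136719, -89.36453151702881)
t 6.7667 ee [0.5426 0.0876 0.1956] q6 [ 0.08  0.22  1.85 -0.    1.08  1.54] F [-0.43  0.44 -0.59] w 0.085
axes x,y,z in world:
 [[-0.993 -0.115  0.005]
 [-0.005 -0.002 -1.   ]
 [ 0.115 -0.993  0.001]]
turn [-0.0013 -0.      0.0052] shift [-0.0041  0.1556  0.0007] rows 3.7319696859290574 0.04248407330710155
```

View pics/w3.png

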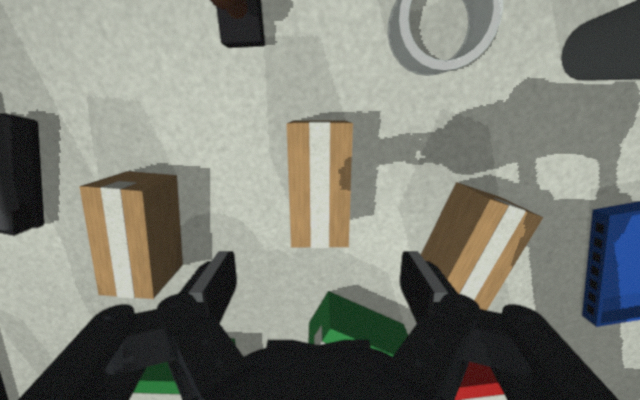

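The left carton is back where it stood: (0.464, 0.278), yaw 0.8°. The wrist view shows the middle carton centred between the fingers at (320,185). I'll descend and close.

Call:
{"op": "play_rows", "data": {"motion": [[[0, 0, 0.003], [-0.002, 0.04, 0], 0.085], [[0, 0, 0.003], [-0.003, 0.08, 0], 0.085], [[0, 0, 0.003], [-0.003, 0.11, 0], 0.085], [[0, 0, 0.003], [-0.003, 0.14, 0.001], 0.085], [[0, 0, 0.003], [-0.003, 0.155, 0.001], 0.085], [[0, 0, 0.003], [-0.003, 0.155, 0.001], 0.085], [[0, 0, 0.003], [-0.003, 0.155, 0.001], 0.085], [[0, 0, 0.003], [-0.003, 0.155, 0.001], 0.04], [[0, 0, 0.003], [-0.003, 0.155, 0.001], 0.04], [[0, 0, 0.003], [-0.003, 0.155, 0.001], 0.04], [[0, 0, 0.003], [-0.003, 0.155, 0.001], 0.04], [[0, 0, 0.003], [-0.003, 0.155, 0.001], 0.04], [[0, 0, 0.003], [-0.003, 0.155, 0.001], 0.04], [[0, 0, 0.003], [-0.003, 0.155, 0.001], 0.04]]}}

```text
t: 7.93
ee_pos: [0.5484, 0.0859, 0.0438]
tool_rot: [0.039, -0.706, 0.706, -0.042]
contact_force: [-0.4, 0.8, 6.7]
gripper_width: 0.0574
```

Call:
{"op": "play_rows", "data": {"motion": [[[0, 0, 0], [0, -0.015, 0], 0.04], [[0, 0, 0], [0, -0.03, 0], 0.04], [[0, 0, 0], [0, -0.043, 0], 0.04], [[0, 0, 0], [0, -0.052, 0], 0.04], [[0, 0, 0], [0, -0.052, 0], 0.04], [[0, 0, 0], [0, -0.052, 0], 0.04], [[0, 0, 0], [0, -0.052, 0], 0.04], [[0, 0, 0], [0, -0.052, 0], 0.04], [[0, 0, 0], [0, -0.052, 0], 0.04], [[0, 0, 0], [0, -0.052, 0], 0.04]]}}

```text
t: 8.77
ee_pos: [0.5459, 0.0855, 0.0929]
tool_rot: [0.041, -0.705, 0.707, -0.04]
contact_force: [-0.4, 0.8, -2.0]
gripper_width: 0.0575
```

```bash
python3 -c "
from h import *
plan(.546,.087,.04,6.6)
cv2.imwrite('pics/w4.png',read_camera('wrist')[:,:,::-1]);print(ctrl.sense()['contact_force'])"
```

```text
t 8.7667 ee [0.5459 0.0855 0.0929] q6 [ 0.08  0.36  1.9  -0.    0.88  1.54] F [-0.41  0.83 -2.01] w 0.0575
axes x,y,z in world:
 [[-0.994 -0.113  0.001]
 [-0.001 -0.002 -1.   ]
 [ 0.113 -0.994  0.002]]
turn [-0.0018 -0.0015  0.0014] shift [-0.0004  0.0528 -0.0016] rows 1.2679015421921815 0.02148152611447713
[-0.26247162 -0.13985259 -1.80650875]
```

View pics/w4.png

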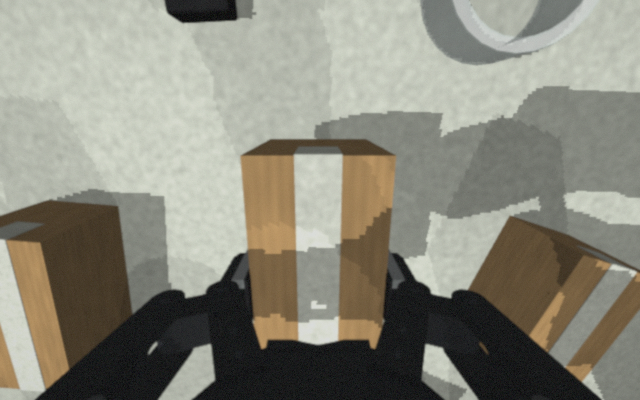

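The middle carton reads about 1.9 N, or roughly 0.19 kg, so it is light. I'll set it back.

Call:
{"op": "play_rows", "data": {"motion": [[[0, 0, 0], [0, 0.013, 0], 0.04], [[0, 0, 0], [0, 0.026, 0], 0.04], [[0, 0, 0], [0, 0.038, 0], 0.04], [[0, 0, 0], [0, 0.044, 0], 0.04], [[0, 0, 0], [0, 0.048, 0], 0.04], [[0, 0, 0], [0, 0.051, 0], 0.04], [[0, 0, 0], [0, 0.051, 0], 0.04], [[0, 0, 0], [0, 0.051, 0], 0.04], [[0, 0, 0], [0, 0.051, 0], 0.04]]}}

```text
t: 9.57
ee_pos: [0.5455, 0.0854, 0.0437]
tool_rot: [0.041, -0.705, 0.707, -0.039]
contact_force: [-6.1, -1.5, 10.3]
gripper_width: 0.0573
```

Call:
{"op": "play_rows", "data": {"motion": [[[0, 0, 0], [0, 0, 0], 0.06], [[0, 0, 0], [0, 0, 0], 0.07], [[0, 0, 0], [0, 0, 0], 0.08], [[0, 0, 0], [0, 0, 0], 0.085], [[0, 0, 0], [0, 0, 0], 0.085], [[0, 0, 0], [0, -0.03, 0], 0.085], [[0, 0, 0], [0, -0.07, 0], 0.085], [[0, 0, 0], [0, -0.11, 0], 0.085], [[0, 0, 0], [0, -0.14, 0], 0.085], [[0, 0, 0], [0, -0.16, 0], 0.085], [[0, 0, 0], [0, -0.16, 0], 0.085], [[0, 0, 0], [0, -0.16, 0], 0.085]]}}

```text
t: 10.57
ee_pos: [0.5476, 0.0858, 0.2042]
tool_rot: [0.039, -0.705, 0.707, -0.042]
contact_force: [-1.0, -0.1, -0.9]
gripper_width: 0.0848
```

```bash
python3 -c "
from h import *
plan(.490,-.090,.2,-11.9)"
```

```text
t 10.5667 ee [0.5476 0.0858 0.2042] q6 [ 0.08  0.21  1.84 -0.    1.09  1.54] F [-1.   -0.12 -0.93] w 0.0848
axes x,y,z in world:
 [[-0.994 -0.114 -0.004]
 [ 0.004 -0.002 -1.   ]
 [ 0.114 -0.994  0.002]]
turn [-0.0013  0.3215 -0.0041] shift [0.0772 0.0043 0.1682] rows 4.438445078415948 2.573152108183384
```

Call:
{"op": "play_rows", "data": {"motion": [[[0, 0.11, 0], [0.016, 0.002, 0.035], 0.085], [[0, 0.21, 0], [0.032, 0.004, 0.07], 0.085], [[0, 0.32, -0.002], [0.048, 0.004, 0.105], 0.085], [[0, 0.32, -0.002], [0.064, 0.004, 0.14], 0.085], [[0, 0.32, -0.002], [0.077, 0.004, 0.168], 0.085], [[0, 0.32, -0.002], [0.077, 0.004, 0.168], 0.085], [[0, 0.32, -0.002], [0.077, 0.004, 0.168], 0.085], [[0, 0.32, -0.002], [0.077, 0.004, 0.168], 0.085], [[0, 0.32, -0.002], [0.077, 0.004, 0.168], 0.085]]}}

```text
t: 11.32
ee_pos: [0.4887, -0.0889, 0.1979]
tool_rot: [-0.071, -0.703, 0.704, 0.074]
contact_force: [-0.7, -0.3, -0.1]
gripper_width: 0.0848
```

```bash
python3 -c "
from h import *
cv2.imwrite('pics/w5.png',read_camera('wrist')[:,:,::-1]);
im=read_camera('top')
for r in rects(im,camera_model('top'),'carton',.07,300)[:3]: print(r)
plan(.490,-.090,.04,-11.9)"
```

```text
(array([235., 209.]), 0.46466070556640626, 0.2780710144042969, 119.2039566040039, 56.57393264770508, 0.7954356074333191)
(array([302., 181.]), 0.542802001953125, 0.08644068908691406, 120.19506072998047, 57.049686431884766, 6.616560459136963)
(array([420.,  51.]), 0.9668877563476562, -0.27416290283203126, 360.9581298828125, 295.3820495605469, -89.38951772451401)
t 11.4167 ee [ 0.4891 -0.0887  0.1984] q6 [-0.27  0.11  1.97 -0.    1.06  1.51] F [-0.08 -0.19  0.22] w 0.0852
axes x,y,z in world:
 [[-0.979  0.203  0.002]
 [-0.003 -0.001 -1.   ]
 [-0.203 -0.979  0.002]]
turn [-0.0017  0.0033  0.0023] shift [-0.0015  0.1584  0.0008] rows 3.7988556313084616 0.03504410765715728
```

View pics/w5.png

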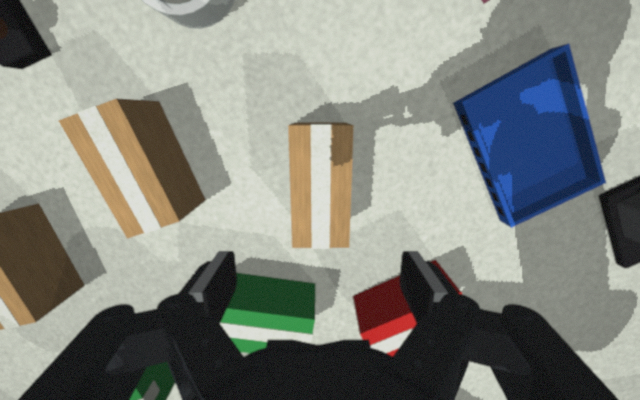

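The middle carton is back within 3 mm. The right carton is centred between the fingers at (321,185).

Call:
{"op": "play_rows", "data": {"motion": [[[0, 0.003, 0.002], [-0.001, 0.04, 0], 0.085], [[0, 0.003, 0.002], [-0.001, 0.08, 0], 0.085], [[0, 0.003, 0.002], [-0.001, 0.11, 0], 0.085], [[0, 0.003, 0.002], [-0.001, 0.14, 0.001], 0.085], [[0, 0.003, 0.002], [-0.001, 0.158, 0.001], 0.085], [[0, 0.003, 0.002], [-0.001, 0.158, 0.001], 0.085], [[0, 0.003, 0.002], [-0.001, 0.158, 0.001], 0.085], [[0, 0.003, 0.002], [-0.001, 0.158, 0.001], 0.04], [[0, 0.003, 0.002], [-0.001, 0.158, 0.001], 0.04], [[0, 0.003, 0.002], [-0.001, 0.158, 0.001], 0.04], [[0, 0.003, 0.002], [-0.001, 0.158, 0.001], 0.04], [[0, 0.003, 0.002], [-0.001, 0.158, 0.001], 0.04], [[0, 0.003, 0.002], [-0.001, 0.158, 0.001], 0.04], [[0, 0.003, 0.002], [-0.001, 0.158, 0.001], 0.04]]}}

```text
t: 12.58
ee_pos: [0.4915, -0.0918, 0.043]
tool_rot: [-0.075, -0.702, 0.704, 0.072]
contact_force: [-1.5, 0.2, 7.2]
gripper_width: 0.0574
```

Call:
{"op": "play_rows", "data": {"motion": [[[0, 0, 0], [0, -0.015, 0], 0.04], [[0, 0, 0], [0, -0.03, 0], 0.04], [[0, 0, 0], [0, -0.043, 0], 0.04], [[0, 0, 0], [0, -0.052, 0], 0.04], [[0, 0, 0], [0, -0.052, 0], 0.04], [[0, 0, 0], [0, -0.052, 0], 0.04], [[0, 0, 0], [0, -0.052, 0], 0.04], [[0, 0, 0], [0, -0.052, 0], 0.04], [[0, 0, 0], [0, -0.052, 0], 0.04], [[0, 0, 0], [0, -0.052, 0], 0.04]]}}

```text
t: 13.42
ee_pos: [0.4889, -0.0911, 0.0922]
tool_rot: [-0.073, -0.703, 0.704, 0.074]
contact_force: [-0.7, 0.8, -1.7]
gripper_width: 0.0573
```

```bash
python3 -c "
from h import *
plan(.490,-.090,.04,-11.9)
cv2.imwrite('pics/w6.png',read_camera('wrist')[:,:,::-1]);print(ctrl.sense()['contact_force'])"
```

```text
t 13.4167 ee [ 0.4889 -0.0911  0.0922] q6 [-0.27  0.27  2.03 -0.    0.84  1.51] F [-0.74  0.81 -1.72] w 0.0573
axes x,y,z in world:
 [[-0.978  0.208  0.001]
 [-0.001 -0.002 -1.   ]
 [-0.208 -0.978  0.002]]
turn [-0.0019 -0.0015  0.0009] shift [-0.0009  0.0522 -0.0014] rows 1.2517377927577507 0.021086410255065094
[ 0.15589543  0.09008681 -1.8046786 ]
```

View pics/w6.png

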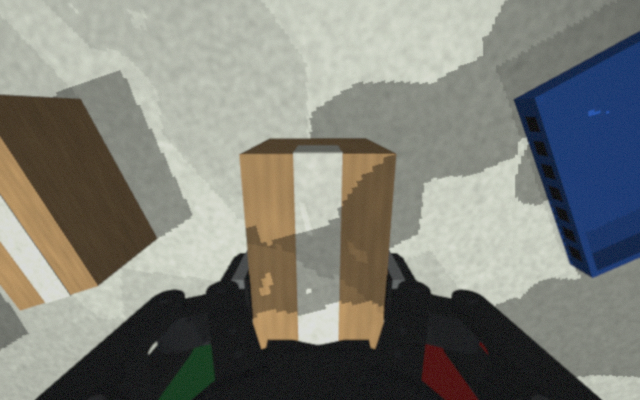

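The right carton reads about 1.8 N, so it is light and the left carton is the full one. I'll set the right one back.

Call:
{"op": "play_rows", "data": {"motion": [[[0, 0, 0], [0, 0.013, 0], 0.04], [[0, 0, 0], [0, 0.026, 0], 0.04], [[0, 0, 0], [0, 0.038, 0], 0.04], [[0, 0, 0], [0, 0.044, 0], 0.04], [[0, 0, 0], [0, 0.048, 0], 0.04], [[0, 0, 0], [0, 0.05, 0], 0.04], [[0, 0, 0], [0, 0.05, 0], 0.04], [[0, 0, 0], [0, 0.05, 0], 0.04], [[0, 0, 0], [0, 0.05, 0], 0.04]]}}

```text
t: 14.22
ee_pos: [0.4901, -0.0915, 0.0434]
tool_rot: [-0.074, -0.702, 0.704, 0.073]
contact_force: [1.0, 0.0, -1.4]
gripper_width: 0.0576
```

Call:
{"op": "play_rows", "data": {"motion": [[[0, 0, 0], [0, 0, 0], 0.06], [[0, 0, 0], [0, 0, 0], 0.07], [[0, 0, 0], [0, 0, 0], 0.08], [[0, 0, 0], [0, 0, 0], 0.085], [[0, 0, 0], [0, 0, 0], 0.085], [[0, 0, 0], [0, -0.03, 0], 0.085], [[0, 0, 0], [0, -0.07, 0], 0.085], [[0, 0, 0], [0, -0.11, 0], 0.085], [[0, 0, 0], [0, -0.14, 0], 0.085], [[0, 0, 0], [0, -0.16, 0], 0.085], [[0, 0, 0], [0, -0.16, 0], 0.085], [[0, 0, 0], [0, -0.16, 0], 0.085]]}}

```text
t: 15.22
ee_pos: [0.4905, -0.0913, 0.2045]
tool_rot: [-0.075, -0.702, 0.704, 0.072]
contact_force: [-0.2, -0.3, -0.7]
gripper_width: 0.0852
```

```bash
python3 -c "
from h import *
plan(.465,.278,.2,.8)"
```

```text
t 15.2167 ee [ 0.4905 -0.0913  0.2045] q6 [-0.27  0.1   1.96 -0.    1.07  1.51] F [-0.25 -0.35 -0.67] w 0.0852
axes x,y,z in world:
 [[-0.978  0.208 -0.004]
 [ 0.004 -0.003 -1.   ]
 [-0.208 -0.978  0.002]]
turn [-0.0028 -0.2231 -0.0042] shift [ 0.1017  0.0033 -0.356 ] rows 8.877944609312511 1.7861010456345305
```

Call:
{"op": "play_rows", "data": {"motion": [[[-0.001, -0.223, -0.002], [0.102, 0.003, -0.356], 0.085], [[-0.001, -0.223, -0.002], [0.102, 0.003, -0.356], 0.085], [[-0.001, -0.223, -0.002], [0.102, 0.003, -0.356], 0.085], [[-0.001, -0.223, -0.002], [0.102, 0.003, -0.356], 0.085], [[-0.001, -0.223, -0.002], [0.102, 0.003, -0.356], 0.085], [[-0.001, -0.223, -0.002], [0.102, 0.003, -0.356], 0.085], [[-0.001, -0.223, -0.002], [0.102, 0.003, -0.356], 0.085], [[-0.001, -0.223, -0.002], [0.102, 0.003, -0.356], 0.085], [[-0.001, -0.223, -0.002], [0.102, 0.003, -0.356], 0.085], [[-0.001, -0.223, -0.002], [0.102, 0.003, -0.356], 0.085], [[-0.001, -0.223, -0.002], [0.102, 0.003, -0.356], 0.085], [[-0.001, -0.223, -0.002], [0.102, 0.003, -0.356], 0.085], [[-0.001, -0.223, -0.002], [0.102, 0.003, -0.356], 0.085]]}}

```text
t: 16.3
ee_pos: [0.4629, 0.2769, 0.1977]
tool_rot: [0.006, -0.706, 0.708, -0.003]
contact_force: [0.7, -0.3, 0.8]
gripper_width: 0.0853
```

```bash
python3 -c "
from h import *
im=read_camera('top')
for r in rects(im,camera_model('top'),'carton',.07,300)[:3]: print(r)
cv2.imwrite('pics/w7.png',read_camera('wrist')[:,:,::-1]);
plan(.465,.278,.04,.8)"
```

```text
(array([364., 198.]), 0.4896176147460938, -0.09064655303955078, 117.37201690673828, 58.81288528442383, -10.114112854003906)
(array([302., 181.]), 0.5428679809570313, 0.08667460632324218, 120.59449768066406, 56.689151763916016, 6.30456018447876)
(array([420.,  51.]), 0.9668871459960937, -0.27410848999023435, 361.0670166015625, 295.3820495605469, -89.38951772451401)
t 16.4 ee [0.4635 0.2768 0.1985] q6 [ 0.46  0.19  1.87 -0.    1.08  2.02] F [ 0.55 -0.04  0.45] w 0.0848
axes x,y,z in world:
 [[-1.    -0.012  0.003]
 [-0.003 -0.002 -1.   ]
 [ 0.012 -1.     0.002]]
turn [-0.0018 -0.0022  0.0029] shift [-0.0019  0.1585 -0.0015] rows 3.8013624174295333 0.032234702271030764
```

View pics/w7.png

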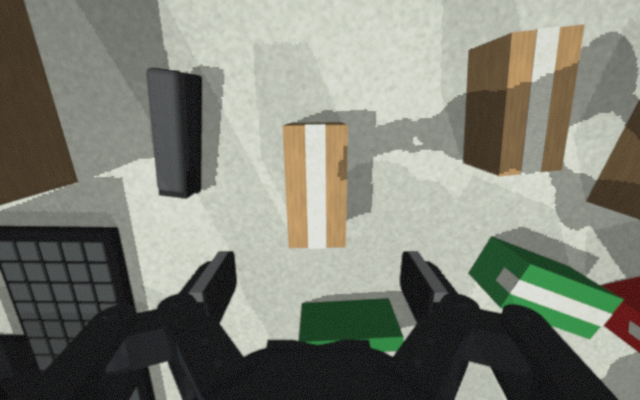

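All three cartons are where they started, and the left one is centred between the fingers at (316,186). I'll grasp it and raise it about 13 cm for the carry.

Call:
{"op": "play_rows", "data": {"motion": [[[0, 0, 0.001], [-0.001, 0.04, 0], 0.085], [[0, 0, 0.001], [-0.001, 0.08, -0.001], 0.085], [[0, 0, 0.001], [-0.001, 0.11, -0.001], 0.085], [[0, 0, 0.001], [-0.001, 0.14, -0.001], 0.085], [[0, 0, 0.001], [-0.001, 0.158, -0.001], 0.085], [[0, 0, 0.001], [-0.001, 0.158, -0.001], 0.085], [[0, 0, 0.001], [-0.001, 0.158, -0.001], 0.085], [[0, 0, 0.001], [-0.001, 0.158, -0.001], 0.04], [[0, 0, 0.001], [-0.001, 0.158, -0.001], 0.04], [[0, 0, 0.001], [-0.001, 0.158, -0.001], 0.04], [[0, 0, 0.001], [-0.001, 0.158, -0.001], 0.04], [[0, 0, 0.001], [-0.001, 0.158, -0.001], 0.04], [[0, 0, 0.001], [-0.001, 0.158, -0.001], 0.04], [[0, 0, 0.001], [-0.001, 0.158, -0.001], 0.04]], "squeeze": 45}}

```text
t: 17.57
ee_pos: [0.4663, 0.2796, 0.0435]
tool_rot: [0.004, -0.707, 0.707, -0.006]
contact_force: [0.6, -3.6, 5.8]
gripper_width: 0.0578
```

Call:
{"op": "play_rows", "data": {"motion": [[[0, 0, 0], [0, -0.012, 0], 0.04], [[0, 0, 0], [0, -0.028, 0], 0.04], [[0, 0, 0], [0, -0.045, 0], 0.04], [[0, 0, 0], [0, -0.065, 0], 0.04], [[0, 0, 0], [0, -0.085, 0], 0.04], [[0, 0, 0], [0, -0.105, 0], 0.04], [[0, 0, 0], [0, -0.122, 0], 0.04], [[0, 0, 0], [0, -0.132, 0], 0.04], [[0, 0, 0], [0, -0.135, 0], 0.04], [[0, 0, 0], [0, -0.135, 0], 0.04], [[0, 0, 0], [0, -0.135, 0], 0.04]]}}

```text
t: 18.48
ee_pos: [0.4633, 0.2789, 0.175]
tool_rot: [0.006, -0.706, 0.708, -0.004]
contact_force: [-0.2, -0.6, -7.3]
gripper_width: 0.0572
```

```bash
python3 -c "
from h import *
cv2.imwrite('pics/w8.png',read_camera('wrist')[:,:,::-1]);
plan(.479,-.324,.178,17.4)"
```

```text
t 18.5333 ee [0.4631 0.2788 0.1746] q6 [ 0.46  0.23  1.89 -0.    1.03  2.02] F [ 0.15 -0.47 -6.1 ] w 0.0576
axes x,y,z in world:
 [[-1.    -0.014  0.004]
 [-0.004 -0.002 -1.   ]
 [ 0.014 -1.     0.002]]
turn [-0.0017 -0.2899  0.004 ] shift [-0.0076 -0.0021  0.6029] rows 14.459826386931825 2.32011983897396
```

View pics/w8.png

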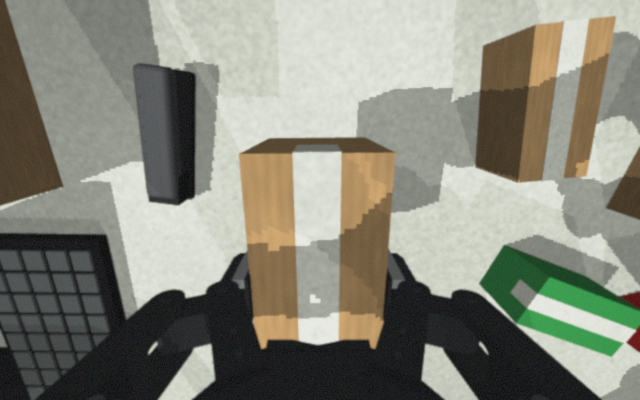

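Call:
{"op": "play_rows", "data": {"motion": [[[0, -0.01, 0], [0, -0.002, 0.01], 0.04], [[0, -0.03, 0], [-0.001, -0.002, 0.03], 0.04], [[0, -0.05, 0], [-0.001, -0.002, 0.06], 0.04], [[0, -0.07, 0], [-0.001, -0.002, 0.095], 0.04], [[0, -0.09, 0], [-0.002, -0.002, 0.13], 0.04], [[0, -0.11, 0], [-0.002, -0.002, 0.165], 0.04], [[0, -0.13, 0], [-0.003, -0.002, 0.2], 0.04], [[0, -0.15, 0], [-0.003, -0.002, 0.235], 0.04], [[0, -0.17, 0], [-0.004, -0.002, 0.27], 0.04], [[0, -0.19, 0.001], [-0.004, -0.002, 0.305], 0.04], [[0, -0.21, 0.001], [-0.005, -0.002, 0.34], 0.04], [[0, -0.23, 0.001], [-0.005, -0.002, 0.375], 0.04], [[0, -0.25, 0.001], [-0.006, -0.002, 0.41], 0.04], [[0, -0.27, 0.001], [-0.006, -0.002, 0.445], 0.04], [[0, -0.28, 0.001], [-0.006, -0.002, 0.48], 0.04], [[0, -0.29, 0.001], [-0.007, -0.002, 0.515], 0.04], [[0, -0.29, 0.001], [-0.007, -0.002, 0.55], 0.04], [[0, -0.29, 0.001], [-0.007, -0.002, 0.58], 0.04], [[0, -0.29, 0.001], [-0.007, -0.002, 0.597], 0.04], [[0, -0.29, 0.001], [-0.007, -0.002, 0.603], 0.04]]}}

```text
t: 20.2
ee_pos: [0.4791, -0.3263, 0.1774]
tool_rot: [0.106, -0.699, 0.699, -0.106]
contact_force: [-0.0, -0.7, -6.0]
gripper_width: 0.0575
```

Call:
{"op": "play_rows", "data": {"motion": [[[0, 0, 0], [0, 0, 0], 0.04], [[0, 0, 0], [0, 0, 0], 0.04], [[0, 0, 0], [0, 0, 0], 0.04], [[0, 0, 0], [0, 0, 0], 0.04]]}}

```text
t: 20.53
ee_pos: [0.4796, -0.3216, 0.1782]
tool_rot: [-0.108, 0.699, -0.699, 0.107]
contact_force: [-0.1, -0.1, -8.2]
gripper_width: 0.0576
```

```bash
python3 -c "
from h import *
cv2.imwrite('pics/w9.png',read_camera('wrist')[:,:,::-1]);
cv2.imwrite('pics/s9.png',read_camera('scene')[:,:,::-1]);
plan(.479,-.324,.0475,17.4)"
```

```text
t 20.6333 ee [ 0.4799 -0.3221  0.1786] q6 [-0.67  0.29  1.8  -0.    1.05  0.6 ] F [-0.7   0.27 -6.54] w 0.0571
axes x,y,z in world:
 [[-0.954 -0.301  0.   ]
 [ 0.    -0.    -1.   ]
 [ 0.301 -0.954  0.   ]]
turn [-0.0002  0.0016  0.    ] shift [0.0014 0.1311 0.0015] rows 3.1442459420630393 0.013288366144844379
```

View pics/w9.png

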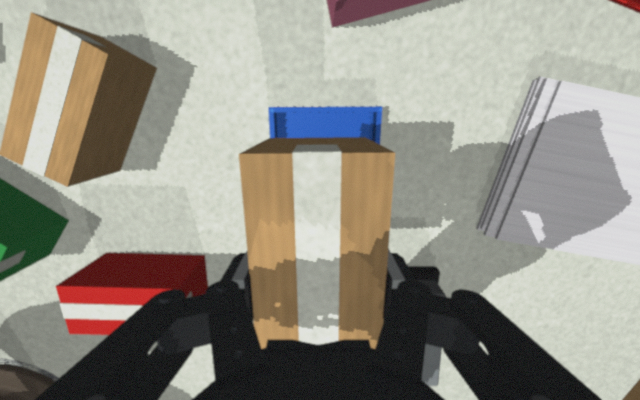

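View pics/s9.png

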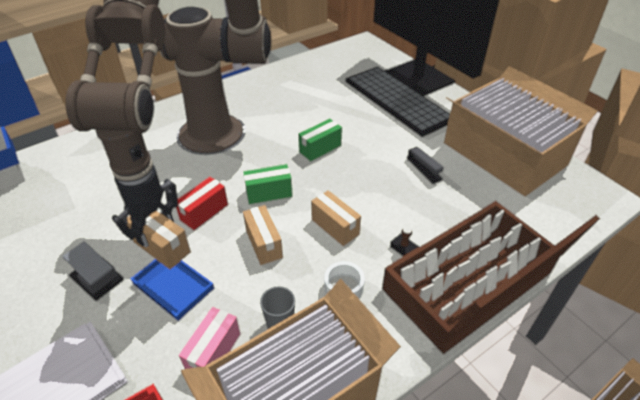

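The carton is over the tray and lined up with it. In the wrist view the tray's far wall runs parallel to the carton at (326,107). I'll lower slowly.

Call:
{"op": "play_rows", "data": {"motion": [[[0, 0, 0], [0, 0.015, 0], 0.04], [[0, 0, 0], [0.001, 0.035, 0.001], 0.04], [[0, 0, 0], [0.001, 0.06, 0.001], 0.04], [[0, 0, 0], [0.001, 0.08, 0.001], 0.04], [[0, 0, 0], [0.001, 0.1, 0.001], 0.04], [[0, 0, 0], [0.001, 0.112, 0.001], 0.04], [[0, 0, 0], [0.001, 0.12, 0.001], 0.04], [[0, 0, 0], [0.001, 0.124, 0.001], 0.04], [[0, 0, 0], [0.001, 0.127, 0.001], 0.04], [[0, 0, 0], [0.001, 0.129, 0.001], 0.04], [[0, 0, 0], [0.001, 0.13, 0.001], 0.04], [[0, 0, 0], [0.001, 0.13, 0.001], 0.04], [[0, 0, 0], [0.001, 0.13, 0.001], 0.04], [[0, 0, 0], [0.001, 0.13, 0.001], 0.04]]}}

```text
t: 21.8
ee_pos: [0.4795, -0.3252, 0.0494]
tool_rot: [0.107, -0.698, 0.7, -0.107]
contact_force: [-1.0, -0.5, -6.6]
gripper_width: 0.0576
```

```bash
python3 -c "
from h import *
cv2.imwrite('pics/w10.png',read_camera('wrist')[:,:,::-1]);
plan(.479,-.324,.0475,17.4)"
```

```text
t 21.85 ee [ 0.4795 -0.3251  0.0493] q6 [-0.67  0.47  1.85 -0.    0.81  0.6 ] F [ 1.21 -0.57 -6.66] w 0.0573
axes x,y,z in world:
 [[-0.954 -0.299 -0.001]
 [ 0.001 -0.001 -1.   ]
 [ 0.299 -0.954  0.002]]
turn [-0.0017  0.     -0.0007] shift [ 0.0001  0.0018 -0.0012] rows 0.05197626524216167 0.014547195148738737
```

View pics/w10.png

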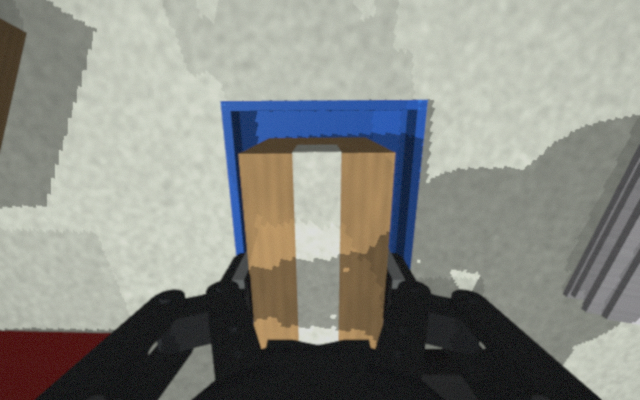

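Still carrying the full weight, and about 2 mm above the tray floor. I'll lower a little more.

Call:
{"op": "play_rows", "data": {"motion": [[[0, 0, 0], [0, 0.001, 0], 0.04], [[0, 0, 0], [0, 0.002, 0], 0.04], [[0, 0, 0], [0, 0.003, 0], 0.04], [[0, 0, 0], [0, 0.003, 0], 0.04], [[0, 0, 0], [0, 0.003, 0], 0.04], [[0, 0, 0], [0, 0.003, 0], 0.04]]}}

```text
t: 22.35
ee_pos: [0.4794, -0.3252, 0.0475]
tool_rot: [0.107, -0.699, 0.699, -0.107]
contact_force: [-4.5, 1.3, 5.0]
gripper_width: 0.0574
```

Contact: the force has gone from -6.6 N to +5 N at the expected height. I'll release and rise.

Call:
{"op": "play_rows", "data": {"motion": [[[0, 0, 0], [0, 0, 0], 0.06], [[0, 0, 0], [0, 0, 0], 0.065], [[0, 0, 0], [0, 0, 0], 0.072], [[0, 0, 0], [0, 0, 0], 0.08], [[0, 0, 0], [0, 0, 0], 0.08], [[0, 0, 0], [0, -0.02, 0], 0.08], [[0, 0, 0], [0, -0.05, 0], 0.08], [[0, 0, 0], [0, -0.09, 0], 0.08], [[0, 0, 0], [0, -0.13, 0], 0.08], [[0, 0, 0], [0, -0.16, 0], 0.08], [[0, 0, 0], [0, -0.18, 0], 0.08], [[0, 0, 0], [0, -0.18, 0], 0.08]]}}

```text
t: 23.35
ee_pos: [0.4823, -0.3271, 0.2322]
tool_rot: [0.104, -0.696, 0.702, -0.11]
contact_force: [0.5, -0.7, 1.3]
gripper_width: 0.0799
```

```bash
python3 -c "
from h import *
cv2.imwrite('pics/w11.png',read_camera('wrist')[:,:,::-1]);
im=read_camera('top');cv2.imwrite('pics/t11.png',im[:,:,::-1])
for r in rects(im,camera_model('top'),'carton',.07,300)[:4]: print(r)
plan(.35,-.45,.3,17.4)"
```

```text
(array([445., 200.]), 0.47874801635742187, -0.32371710205078125, 117.18301391601562, 59.467037200927734, 17.977449417114258)
(array([364., 199.]), 0.4880224304199219, -0.0894961700439453, 120.48026275634766, 59.06215286254883, -12.246902465820312)
(array([302., 181.]), 0.5428446044921875, 0.0864339599609375, 120.17740631103516, 57.03050994873047, 6.759742736816406)
(array([415.,  50.]), 0.9673695068359375, -0.27443896484375, 361.4461364746094, 294.7884216308594, -89.71631866693497)
t 23.45 ee [ 0.4795 -0.325   0.2265] q6 [-0.67  0.23  1.76 -0.    1.14  0.6 ] F [ 0.4  -0.39 -0.14] w 0.0797
axes x,y,z in world:
 [[-0.954 -0.299 -0.001]
 [ 0.002 -0.002 -1.   ]
 [ 0.299 -0.954  0.003]]
turn [-0.0026  0.0001 -0.0013] shift [ 0.1609 -0.0735  0.0807] rows 4.6623815694529975 0.023766178202261214
```

View pics/w11.png

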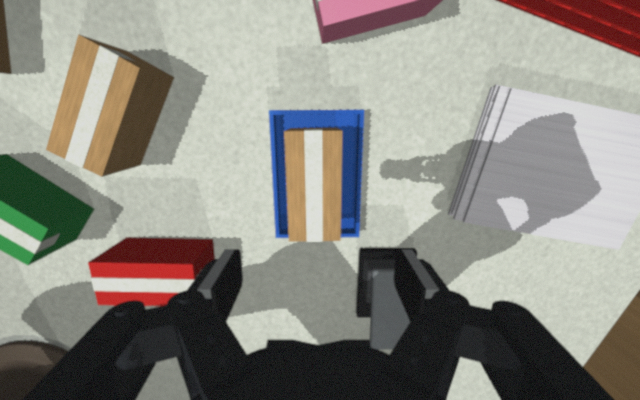

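View pics/t11.png

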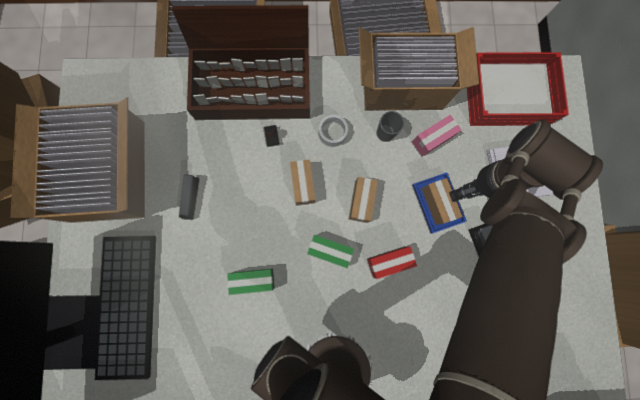

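The full carton sits inside the tray: pixel (445,200), measured (0.479, -0.324) with yaw 18°, against the tray at (0.479, -0.324) and 17.4°. The light cartons are at (302,181) and (364,199), within 4 mm of their starts. The bystanders are unmoved and the gripper is clear.

```bash
python3 -c "
from station import ctrl
print(ctrl.sense()['dq'].round(3)); print(ctrl.hand_in())"
```

```text
[0.001 0.036 0.048 0.001 0.004 0.   ]
the job is handed in; nothing more can be done
None
```

I lifted each carton about 5 cm in turn, from left to right, and set each one back where it stood. The wrist force read about 6.3 N for the left carton, 1.9 N for the middle and 1.8 N for the right. The left one is therefore the full one, at roughly 0.64 kg. I then carried it to the tray, set it down on the tray floor, let go and rose clear. I handed the job in at about 23.5 s of the 72 s.

**Last checks:**
- **Full carton:** it measured within about 1 mm and 1° of the tray's centre and axes. It made contact at the expected height.
- **Light cartons:** both stand upright within about 4 mm of their starting places.
- **Bystanders:** they looked unmoved in the last top picture, though I did not measure them.

No check failed or disagreed. The first lowering into the tray stopped about 2 mm above its floor, so I lowered the carton a little further before letting go. The hand-in gave no verdict.

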